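Spin a driver plate and brake it on its index

TASK

Check that the driver plate on the bearing stand runs freely: with closed fingertips flick its upright pin so that the plate spins anticlockwise seen from above, and let the pin coast past the index bar once with nothing touching the plate. On the next pass or any later one, brake the plate with a fingertip so that it stops with the pin straight in front of the index bar, within the bar's width, then take the finger away. It must stop there the first time, not be nudged there after stopping elsewhere; do not grip or lift anything, and leave the loose parts where they are.

Things in the scene. Friction and masses are not known exactly. Their poses are not given: they have to be found in the camera images.
- plate (a joint): Angle of the plate in rad about its vertical spindle: 0 with the pin straight in front of the index bar, growing anticlockwise seen from above and not wrapping (2 pi at the next pass). It starts between -4.2 and -1.6, at rest, and has no stops. The bearing is nearly free: the plate loses some 0.1 to 0.2 rad/s of speed each second at 1 to 2 rad/s. It spins up at once when the pin is knocked and stops almost at once under a fingertip pressed on it.
- hub (a point): Centre of the round aluminium driver plate (220 mm diameter, 16 mm thick, about 1.2 kg), on the spindle axis at the level of its flat upper face, 84 mm above the bench. The face is clear from radius 68 mm to the edge at 110 mm, apart from a scribed circle, and three flat dark hole plugs lie on the pin's circle; a low cap 40 mm wide and 5 mm high sits in the centre. Its axes are the stand's.
- pin (a point): Top centre of the plate's one upright dark steel pin: a plain round pin, 20 mm diameter, rising 40 mm above the plate's face, 58 mm from the spindle axis. It turns with the plate.
- index (a point): Middle of the inner end of the index bar, 6 mm above the level of the plate's face: a fixed dark steel bar 24 mm wide and 42 mm long on a block at the stand's edge, lying along a radius of the plate, its inner end 118 mm from the spindle axis and its top 6 mm above the plate's face. +x of this point points from the spindle axis to the bar.
- spot (a point): The point 40 mm above the plate's face and 58 mm from the spindle axis, straight in front of the index bar, where the pin's top centre is to be when the plate has stopped. Fixed on the stand.
- stand: Fixed stand: a grey base slab 320 mm (its x) by 280 mm (its y), 20 mm thick, carrying the spindle at its centre and the index bar towards its own +x. Origin under its centre at bench level.
- bearing_mid (a point): Centre of a loose steel ring, 36 mm wide, 12 mm high, on the stand's base. Bystander.
- bush_mid (a point): Centre of a loose upright brass bush, 26 mm wide, 35 mm high, on the stand's base. Bystander.
- bolt_mid (a point): Centre of a loose bolt standing on its 28 mm head, 45 mm high, on the stand's base. Bystander.
- spraycan_mid (a point): Centre of a standing grey can, 60 mm wide, 160 mm high, on the bench. Bystander.
- shaft_mid (a point): Centre of a standing stepped steel shaft, 48 mm wide at the foot, 110 mm high, on the bench. Bystander.
- gear_mid (a point): Centre of a dark steel hubbed disc, 70 mm wide, 34 mm high, lying on the bench. Bystander.
- wrench_grip (a point): Middle of the handle of a wrench lying on the bench. Bystander.

How it is judged:
By the outcome, as a careful person would: the job done as asked, in the order asked, and still so for the second after the job is handed in, with the robot touching nothing.
It also fails if it takes over 58 s, if anything falls off the work surface, if the arm or the gripper's body presses on something with over 40 N, if the wrist force passes 120 N, or if a joint passes its speed limit or range.

ROBOT

A 7-joint arm with a two-finger parallel gripper is mounted at the origin on the work surface. World frame = base frame: x ahead of the robot, y to its left, z up, the work surface at z = 0. Lengths are in m, angles in rad, forces in N, time in s.
With the tool pointing down it reaches from about 0.4 to 0.85 m from the base axis. Payload 4.5 kg.
Tool frame: the origin (TCP) lies at the very end of the fingers, on their centre line; the grasp point (between the pads) lies 19 mm behind it; z points along the fingers, y is the direction in which the jaws open and shut (so a half turn about z gives the same grasp; the last joint's range is limited). The gripper opens to 88 mm and grips with 3 to 60 N. Pads are 18 mm wide; open, the fingers measure 123 mm over their backs; the gripper's body (75 mm by 187 mm) begins 45 mm behind the grasp point.
Start: joints at [0.034, 0.689, -0.195, 1.565, 0.157, 0.902, -0.215], TCP at [0.625, 0, 0.239] pointing down, gripper open.
Joint ranges: [-3.01, 3.01], [-0.46, 2.08], [-1.47, 1.51], [0.13, 2.56], [-1, 4.14], [0.04, 2.09], [-2.66, 2.66]. Speed limits (rad/s): [2.57, 2.57, 3.14, 3.14, 3.14, 3.14, 3.14].

INTERFACE

Orientations are given as a unit quaternion [x, y, z, w].
In Python, from plant import telemetry, imaging, r gives the robot as it stands.
- The arm moves only by the shell command python3 -m creep 'ROWS' [FORCE]. ROWS is JSON, a list of rows, each a list of 5 numbers: the closure in counts, from 0 (fully open) to 255 (shut), then the shift along the tool's x, y, z in m, then the turn about the tool's z in degrees. In form: [[fingers, x, y, z, yaw], ...]. A call has 1 to 10 rows; each row is the pose to reach, as a shift and turn from the pose commanded when the call began, along the tool's axes at that moment; what a row does not reach only later rows make up. A row lasts 1/8 s, in which the tool goes at most 62.5 mm and 10.7 degrees, less where a joint would pass 70% of its speed; a pose out of reach is approached as far as the arm can. A call with a gripper value outside its range is refused whole. The fingers move at their own pace and stop on an object; FORCE is the grip in N (left out, the last holds). Time passes only in rows, so rows that repeat a pose let the fingers close. It gives the time, the measured TCP pose, the force and the opening at its end, in the units of the state.
- telemetry.get_state(): the state, without advancing time (a new reading comes with each control period).
- imaging.snapshot(name): name is "scene" or "side" or "wrist"; returns a dict with "image" (400x640x3 uint8, blue, green, red), "camera_matrix" (3x3 intrinsics, pixels), "distortion" ([k1, k2, p1, p2, k3] as OpenCV has them; the pictures are not rectified), "R" (3x3) and "t" (3): a world point X has camera coordinates R X + t; the wrist camera has in their place "hand_eye" (4x4, takes a point from camera to tool coordinates, whose origin is the TCP and whose axes are the flange's). Camera axes: x right, y down, z forward; pixel columns grow to the right and rows downward; lengths in m; the calibration is good to about 2 mm. A picture is of the moment at which its call begins: read the wrist's pose just before it. There is no depth.
- r.finish_job(): hands the job in, once; it reports no verdict.
Trained networks look in a picture, given as the dict that the camera call returned (one of the last four; its "shot" number tells which), for a name from the list of things; names that differ only in an ending like _2 or _b are one class to them, and where a whole thing is asked for, a point or a joint stands for the part that bears it (a point fixed in the world has none). Each returns a list of dicts, best first, with "score" (0 to 1); they miss things now and then, are a little off and sometimes report something else, mostly with a low value. They report only what shows in the picture. A call takes as long as a camera call.
- imaging.boxes_of(picture, target): "rect" ([left, top, right, bottom] in pixels, round what is visible of it).
- imaging.trace(picture, target): "pixels" (400x640 bool, what is visible of it) and "rect" ([left, top, right, bottom] in pixels, round what is visible of it).
- imaging.place_of(picture, target): "location" ([row, column] in pixels: a listed point, or the origin of a listed thing).
The state is a dict: "clock": time; "q": joint angles; "qd": joint speeds; "joint_torque": joint torques, N m; "tool_pos": TCP position; "eef_rot": TCP orientation; "contact_force": force on the tool from outside, world axes, zero at the start; "moment": the same for the moment, N m; "opening": opening from 0.0 (shut) to 1.0 (fully open).
Only numpy, scipy, OpenCV 4.12 (cv2) and the standard library are available. Lean on these libraries where they do the work, as an engineer would, in place of code of your own. Each camera call takes 0.05 s, during which the arm holds its last target.

## Working session

There is one attempt and no reset: what is moved stays moved. The work goes in short steps, Python scripts to look and compute and a shell command to move; the robot and the scene stay as the last step left them, time stands still between calls to the robot, and variables do not carry over. Pictures are saved under pics/ and viewed, and the job is handed in when it is done.

```bash
ls; mkdir -p pics
cat > h.py <<'E'
import numpy as np,cv2
from plant import telemetry,imaging,r
def pr(s):
    print({k:(np.round(v,4).tolist() if not isinstance(v,(int,float)) else round(v,4)) for k,v in s.items() if k in('clock','tool_pos','eef_rot','contact_force','opening','q')})
def ray(p,uv):
    n=cv2.undistortPoints(np.array([[uv]],float),np.array(p['camera_matrix'],float),np.array(p['distortion'],float))[0,0]
    R=np.array(p['R']);t=np.array(p['t'])
    return -R.T@t, R.T@np.array([n[0],n[1],1.])
def atz(p,uv,z):
    o,d=ray(p,uv); return o+d*(z-o[2])/d[2]
def proj(p,X):
    R=np.array(p['R']);t=np.array(p['t'])
    return cv2.projectPoints(np.array(X,float).reshape(-1,1,3),cv2.Rodrigues(R)[0],t.astype(float),np.array(p['camera_matrix'],float),np.array(p['distortion'],float))[0][:,0]
E
cat > a.py <<'E'
from h import *
pr(telemetry.get_state())
for n in('scene','side','wrist'):
    p=imaging.snapshot(n); cv2.imwrite(f'pics/{n}0.png',p['image'])
    if n=='wrist': print(p['hand_eye']); continue
    print(n,'cam',-np.array(p['R']).T@np.array(p['t']))
    for k,z in(('hub',.084),('pin',.124),('index',.090),('spot',.124),('bolt_mid',.04),('bush_mid',.04),('bearing_mid',.026),('spraycan_mid',.08),('shaft_mid',.055),('gear_mid',.017),('wrench_grip',.005)):
        for d in imaging.place_of(p,k)[:2]:
            rc=d['location']; print(k,round(d['score'],2),np.round(rc,1),np.round(atz(p,(rc[1],rc[0]),z),4))
E
python3 a.py
```

```text
pics
{'clock': 0.0, 'q': [0.0338, 0.69, -0.1945, 1.5663, 0.1573, 0.9025, -0.2151], 'tool_pos': [0.6244, -0.0001, 0.2379], 'eef_rot': [0.7071, 0.7071, -0.0007, -0.0006], 'contact_force': [-0.5936, -0.3428, 0.101], 'opening': 0.997}
scene cam [ 1.03351304 -0.4604081   1.18585093]
hub 0.74 [194.6 318.3] [0.5282 0.0449 0.084 ]
pin 0.75 [182.1 304.4] [0.485  0.0281 0.124 ]
index 0.6 [220.4 332.9] [0.6258 0.0093 0.09  ]
spot 0.6 [200.2 327.8] [0.5802 0.0328 0.124 ]
bolt_mid 0.43 [222.8 366.9] [0.686  0.0994 0.04  ]
bush_mid 0.64 [194.  320.9] [0.5122 0.0727 0.04  ]
bush_mid 0.48 [181.4 268.6] [ 0.3576 -0.0152  0.04  ]
spraycan_mid 0.65 [138.2 417.3] [0.5982 0.4448 0.08  ]
shaft_mid 0.77 [122.  384.3] [0.4597 0.4411 0.055 ]
gear_mid 0.63 [336.  230.6] [ 0.6559 -0.4115  0.017 ]
gear_mid 0.59 [219.3 334.9] [0.6002 0.048  0.017 ]
wrench_grip 0.68 [290.8 166.4] [ 0.4216 -0.4641  0.005 ]
side cam [ 0.15679808 -0.51192004  0.89744479]
hub 0.56 [203.1 295.5] [0.5245 0.0476 0.084 ]
hub 0.35 [187.  313.5] [0.5973 0.0614 0.084 ]
pin 0.61 [174.  325.6] [0.6301 0.0486 0.124 ]
pin 0.58 [207.2 285.6] [0.4793 0.0255 0.124 ]
index 0.84 [187.8 336.4] [0.6402 0.0146 0.09  ]
spot 0.61 [184.3 314.2] [0.5831 0.0394 0.124 ]
bolt_mid 0.45 [171.3 326.8] [0.6914 0.1157 0.04  ]
bush_mid 0.71 [259.9 260.1] [ 0.3642 -0.0118  0.04  ]
bearing_mid 0.53 [201.2 239.4] [0.4317 0.1966 0.026 ]
spraycan_mid 0.6 [124.6 242.4] [0.593  0.4173 0.08  ]
shaft_mid 0.54 [144.4 203.3] [0.4604 0.4433 0.055 ]
gear_mid 0.62 [312.1 464. ] [ 0.6573 -0.4227  0.017 ]
wrench_grip 0.6 [399.  408.4] [ 0.4215 -0.4659  0.005 ]
[[-1.78743705e-04 -9.65654588e-01 -2.59829146e-01  6.59783999e-02]
 [ 9.99999954e-01 -1.09285630e-04 -2.81767955e-04 -3.59643043e-04]
 [ 2.43694927e-04 -2.59829185e-01  9.65654563e-01 -1.46993774e-01]
 [ 0.00000000e+00  0.00000000e+00  0.00000000e+00  1.00000000e+00]]
```

View pics/scene0.png

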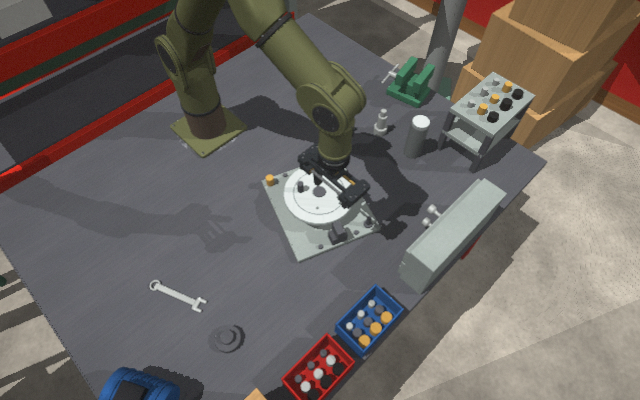

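View pics/side0.png

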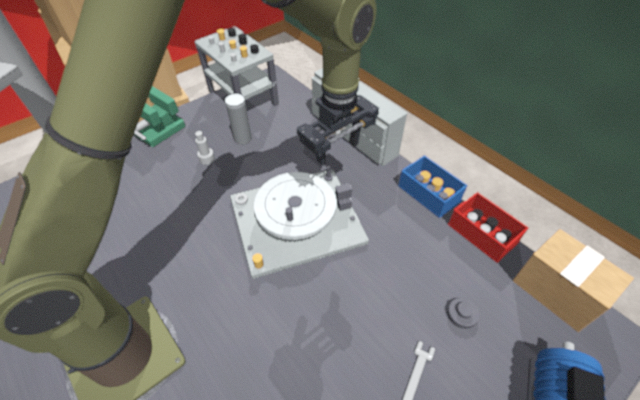

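View pics/wrist0.png

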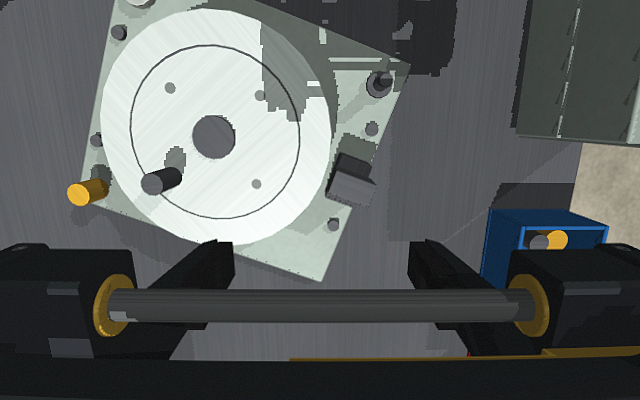

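The scene and side views show the plate on its slab, with the index bar at about −15° world and the pin on the robot side. The wrist view is sharpest: cap at (214,137), pin top near (152,184), bar's inner end near (335,170). I'll localise from that one.

```bash
cat >> h.py <<'E'
from scipy.spatial.transform import Rotation as Ro
def wrist():
    s=telemetry.get_state(); p=imaging.snapshot('wrist')
    T=np.eye(4);T[:3,:3]=Ro.from_quat(s['eef_rot']).as_matrix();T[:3,3]=s['tool_pos']
    C=T@np.array(p['hand_eye']); p=dict(p); p['R']=C[:3,:3].T; p['t']=-C[:3,:3].T@C[:3,3]
    return s,p
E
cat > b.py <<'E'
from h import *
s,p=wrist(); pr(s)
print(np.array(p['camera_matrix']).round(1).tolist(),p['distortion'])
for k,z in(('hub',.084),('pin',.124),('index',.090),('spot',.124),('bolt_mid',.04),('bush_mid',.04),('bearing_mid',.026)):
    for d in imaging.place_of(p,k)[:2]:
        rc=d['location']; print(k,round(d['score'],2),np.round(rc,1),np.round(atz(p,(rc[1],rc[0]),z),4))
im=p['image']
# plate edge: bright region; ellipse-less: sample points from edges
m=imaging.trace(p,'plate')
if m:
    mk=m[0]['pixels'].astype(np.uint8); print('plate',m[0]['score'],m[0]['rect'])
    c=max(cv2.findContours(mk,0,1)[0],key=len)[:,0]
    P=np.array([atz(p,u.astype(float),.084)[:2] for u in c])
    from scipy.optimize import least_squares
    f=least_squares(lambda h:np.hypot(P[:,0]-h[0],P[:,1]-h[1])-h[2],[.526,.046,.11],loss='soft_l1',f_scale=.002)
    print('circle',f.x)
E
python3 b.py
```

```text
{'clock': 1.25, 'q': [0.0338, 0.6891, -0.1946, 1.5653, 0.1573, 0.9025, -0.2151], 'tool_pos': [0.625, 0.0, 0.2387], 'eef_rot': [0.7071, 0.7071, 0.0, 0.0], 'contact_force': [0.7711, 0.4466, 0.2644], 'opening': 1.0009}
[[314.3, 0.0, 320.8], [0.0, 314.3, 206.0], [0.0, 0.0, 1.0]] [-0.03386425  0.          0.          0.          0.        ]
hub 0.97 [138.2 215.7] [0.5253 0.0511 0.084 ]
pin 0.68 [185.2 149.8] [0.4782 0.014  0.124 ]
pin 0.64 [140.7 215.3] [0.538  0.0511 0.124 ]
index 0.75 [182.7 330.8] [0.6341 0.0095 0.09  ]
index 0.4 [ 78.8 382.9] [0.6795 0.1029 0.09  ]
spot 0.93 [162.3 267.1] [0.5799 0.0333 0.124 ]
bolt_mid 0.62 [ 78.1 380.3] [0.686  0.1098 0.04  ]
bush_mid 0.76 [191.5  89.5] [ 0.3593 -0.0098  0.04  ]
plate 0.78 [99.5, 6.4, 331.4, 243.8]
circle [0.52429746 0.05273064 0.10901525]
```

```bash
cat > c.py <<'E'
from h import *
s,p=wrist()
def rect(z,name,marks):
    # 2px/mm, x right, y up; center (0.54,0.04)
    xs=np.arange(800)/2000-.2+.54; ys=.04+.15-np.arange(600)/2000
    X,Y=np.meshgrid(xs,ys); uv=proj(p,np.stack([X,Y,np.full_like(X,z)],-1).reshape(-1,3)).astype(np.float32).reshape(600,800,2)
    o=cv2.remap(p['image'],uv[...,0],uv[...,1],cv2.INTER_LINEAR); cv2.imwrite(name,o)
rect(.02,'pics/r20.png',0);rect(.084,'pics/r84.png',0);rect(.124,'pics/r124.png',0);rect(.09,'pics/r90.png',0)
E
python3 c.py
```

```text
(no output)
```

View pics/r20.png

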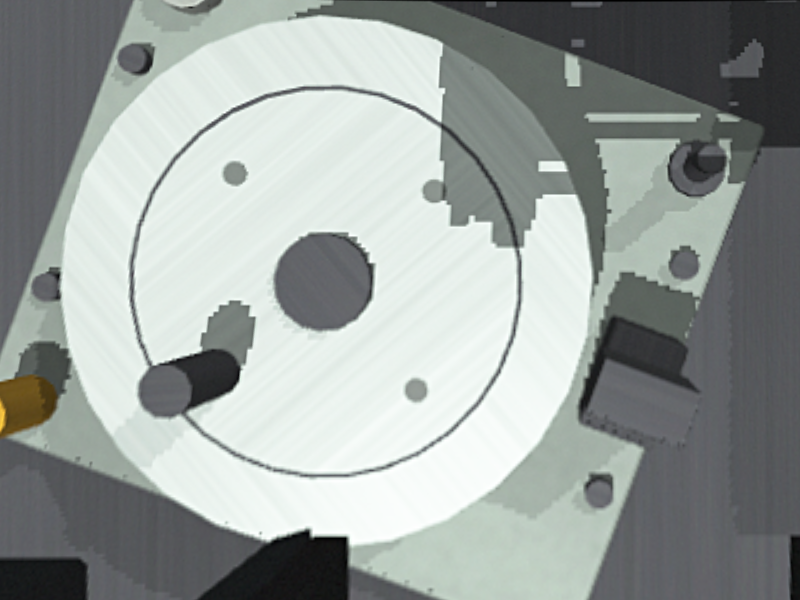

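View pics/r90.png

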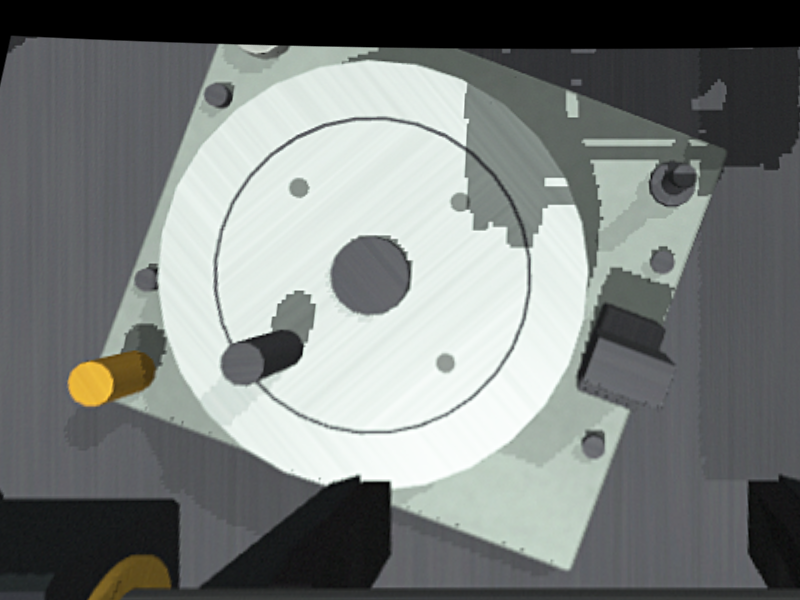

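View pics/r124.png

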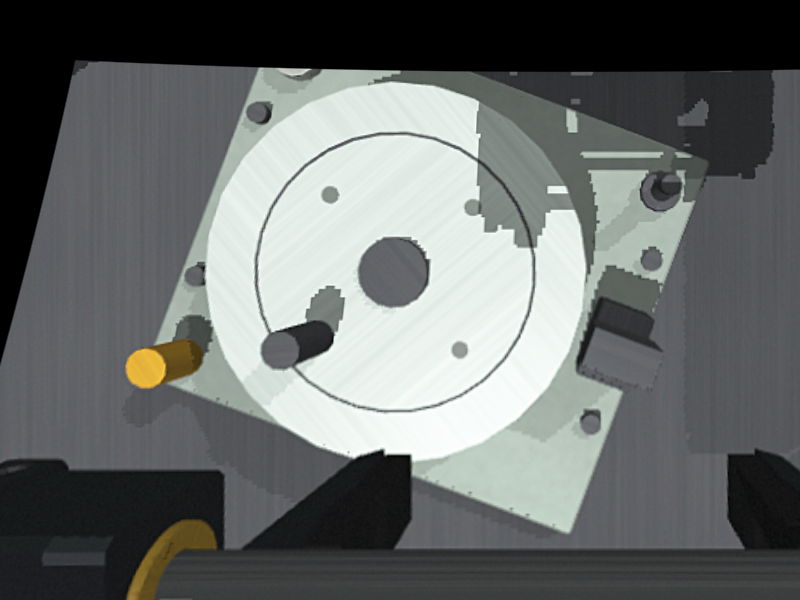

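Index direction is −20.4° world, from the slab edges and the bar's end. Hub is at (0.525, 0.052), pin top at (0.480, 0.015), so the plate stands at about −2.09 rad. First move: shut the fingers, yaw so tool x lies along the tangent, and hover behind the pin.

```bash
python3 -m creep '[[255,0.007,-0.028,0.012,-7],[255,0.014,-0.056,0.025,-14],[255,0.021,-0.084,0.04,-20],[255,0.028,-0.112,0.055,-27],[255,0.035,-0.14,0.07,-34],[255,0.0412,-0.1667,0.0887,-40],[255,0.0412,-0.1667,0.0887,-40],[255,0.0412,-0.1667,0.0887,-40]]' 20
python3 - <<'E'
from h import *
s,p=wrist(); pr(s); cv2.imwrite('pics/w1.png',p['image'])
T=Ro.from_quat(s['eef_rot']).as_matrix(); print(T.round(3))
for k,z in(('hub',.084),('pin',.124),('spot',.124),('index',.09)):
    for d in imaging.place_of(p,k)[:2]:
        rc=d['location']; print(k,round(d['score'],2),np.round(rc,1),np.round(atz(p,(rc[1],rc[0]),z),4))
q=imaging.snapshot('scene'); cv2.imwrite('pics/s1.png',q['image'][100:300,200:440].repeat(3,0).repeat(3,1))
E
```

```text
clock: 2.75
tool_pos: [0.4601, 0.0413, 0.1505]
eef_rot: [0.423, 0.906, 0.001, 0.001]
contact_force: [-0.2, -0.2, -1.2]
opening: 0.121
{'clock': 2.75, 'q': [-0.0054, 0.6481, -0.2899, 2.1295, 0.4399, 0.4178, 0.0517], 'tool_pos': [0.4601, 0.0413, 0.1505], 'eef_rot': [0.4234, 0.9059, 0.0007, 0.001], 'contact_force': [-0.2167, -0.204, -1.1922], 'opening': 0.121}
[[-0.641  0.767  0.002]
 [ 0.767  0.641  0.   ]
 [-0.001  0.002 -1.   ]]
pin 0.72 [288.5 320.1] [0.4805 0.0153 0.124 ]
```

View pics/w1.png

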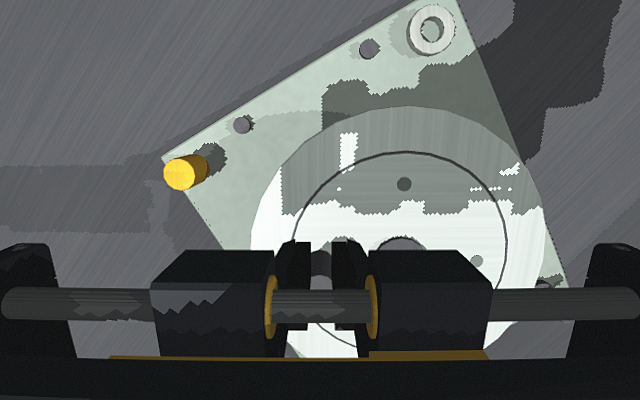

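View pics/s1.png

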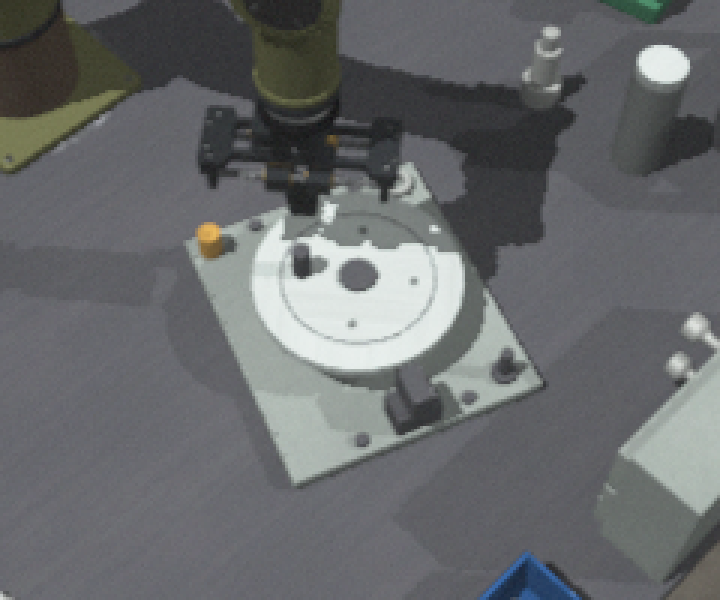

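Wrist view: pin centred behind the fingers at about (320,262), fingers almost shut. Scene crop: hand behind the pin, plate clear. Next I descend to about 11 mm above the face.

```bash
python3 -m creep '[[255,0,0,0.02,0],[255,0,0,0.04,0],[255,0,0,0.055,0],[255,0,0,0.055,0],[255,0,0,0.055,0]]'
python3 - <<'E'
from h import *
s=telemetry.get_state();pr(s)
q=imaging.snapshot('scene'); cv2.imwrite('pics/s2.png',q['image'][140:240,240:380].repeat(5,0).repeat(5,1))
q=imaging.snapshot('side'); cv2.imwrite('pics/d2.png',q['image'][140:280,210:370].repeat(4,0).repeat(4,1))
E
```

```text
clock: 3.68
tool_pos: [0.4587, 0.0413, 0.0954]
eef_rot: [0.423, 0.906, 0.0, 0.0]
contact_force: [-0.5, -1.0, 0.0]
opening: 0.005
{'clock': 3.675, 'q': [-0.0757, 0.7525, -0.1835, 2.1702, 0.5103, 0.2583, -0.0084], 'tool_pos': [0.4587, 0.0413, 0.0954], 'eef_rot': [0.4227, 0.9063, 0.0002, 0.0003], 'contact_force': [-0.4803, -1.0427, 0.0341], 'opening': 0.0049}
```

View pics/s2.png

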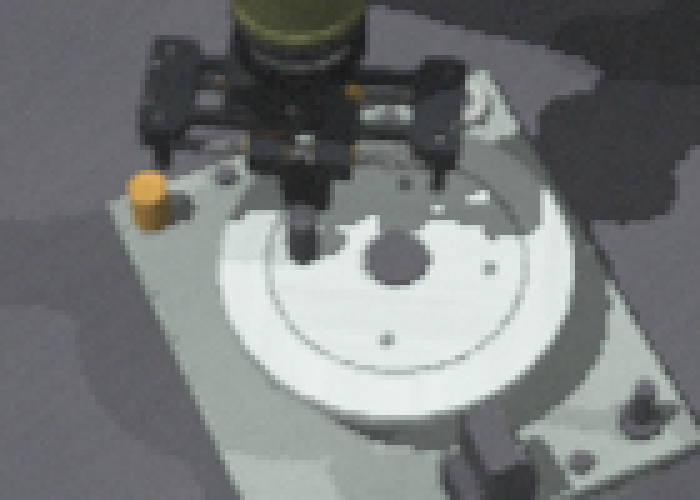

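View pics/d2.png

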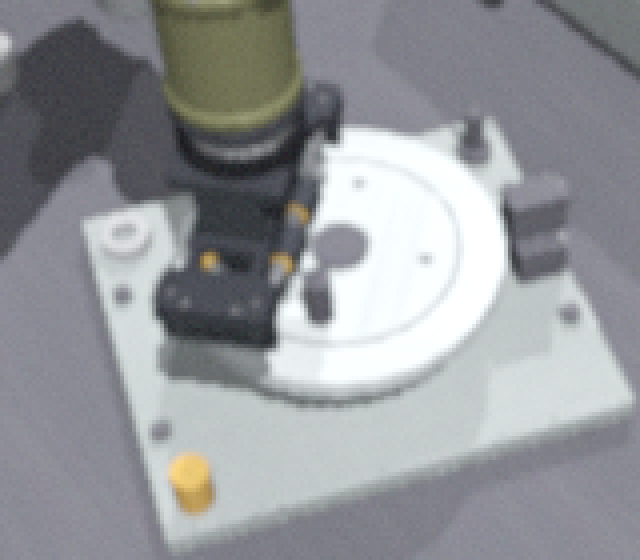

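Nothing has been touched, and the finger is about 15 mm behind the pin's surface. Flicking at about 0.13 m/s, then lifting in the same call.

```bash
cat > tr.py <<'E'
from h import *
import sys
HUB=np.array([.525,.0522]); IX=np.deg2rad(-20.4)
def trk(n,tag):
    out=[]
    for i in range(n):
        for c in ('scene','side'):
            s=telemetry.get_state(); p=imaging.snapshot(c)
            if i==n-1: cv2.imwrite(f'pics/{tag}_{c}.png',p['image'][130:290,200:400].repeat(4,0).repeat(4,1)[:600])
            L=[]
            for d in imaging.place_of(p,'pin')[:3]:
                rc=d['location']; P=atz(p,(rc[1],rc[0]),.124)[:2]
                # camera-specific hub offset
                off={'scene':np.array([.0,.0]),'side':np.array([.0,.0])}[c]
                v=P-HUB-off; L.append((round(d['score'],2),round(float(np.hypot(*v)),4),round(float((np.arctan2(v[1],v[0])-IX+np.pi)%(2*np.pi)-np.pi),3)))
            print(c,round(s['clock'],3),L)
if __name__=='__main__':
    trk(int(sys.argv[1]),sys.argv[2]); pr(telemetry.get_state())
E
python3 -m creep '[[255,-0.014,0,0,0],[255,-0.030,0,0,0],[255,-0.046,0,0,0],[255,-0.044,0,0,0],[255,-0.036,0,-0.03,0],[255,-0.03,0,-0.065,0]]'; python3 tr.py 2 f
```

```text
clock: 4.53
tool_pos: [0.4764, 0.0186, 0.1604]
eef_rot: [0.422, 0.906, -0.001, -0.001]
contact_force: [0.6, 0.3, -0.6]
opening: 0.009
scene 4.525 [(0.68, 0.0509, -0.185), (0.58, 0.3269, 1.991)]
side 4.625 [(0.74, 0.0603, 0.041)]
scene 4.725 [(0.63, 0.0522, 0.459)]
side 4.825 [(0.67, 0.055, 0.64)]
{'clock': 4.925, 'q': [0.0777, 0.6498, -0.336, 2.0736, 0.4398, 0.4877, 0.1101], 'tool_pos': [0.477, 0.018, 0.1592], 'eef_rot': [0.4227, 0.9063, -0.0006, -0.0007], 'contact_force': [-0.1832, -0.0461, 0.0231], 'opening': 0.0028}
```

The plate is coasting at about 2.7 rad/s and has already made the first free pass, with the finger well clear above it. Next I move to the braking hover beyond the pin's circle, at radius 90 mm and high for now.

```bash
python3 -m creep '[[255,-0.024,0.015,0,0],[255,-0.048,0.03,0,0],[255,-0.072,0.045,0,0],[255,-0.0944,0.0588,0,0],[255,-0.0944,0.0588,0.03,0],[255,-0.0944,0.0588,0.055,0],[255,-0.0944,0.0588,0.058,0]]'
cat > tw.py <<'E'
from h import *
import sys
HUB=np.array([.525,.0522]); IX=np.deg2rad(-20.4)
for i in range(int(sys.argv[1])):
    s,p=wrist(); L=[]
    for d in imaging.place_of(p,'pin')[:3]:
        rc=d['location']; v=atz(p,(rc[1],rc[0]),.124)[:2]-HUB
        L.append((round(d['score'],2),np.round(rc).tolist(),round(float(np.hypot(*v)),4),round(float((np.arctan2(v[1],v[0])-IX+np.pi)%(2*np.pi)-np.pi),3)))
    print(round(s['clock'],3),L)
cv2.imwrite(f'pics/{sys.argv[2]}.png',p['image']); pr(s)
E
python3 tw.py 6 w3; python3 tr.py 1 g
```

```text
clock: 5.8
tool_pos: [0.5815, -0.0165, 0.0997]
eef_rot: [0.422, 0.906, -0.001, -0.002]
contact_force: [-0.6, 0.4, 0.1]
opening: 0.005
5.8 []
5.9 []
6.0 []
6.1 [(0.79, [35.0, 162.0], 0.0584, -2.215)]
6.2 [(0.87, [79.0, 167.0], 0.0582, -1.952)]
6.3 [(0.95, [118.0, 182.0], 0.0582, -1.695)]
{'clock': 6.3, 'q': [0.1409, 0.8396, -0.3343, 1.7972, 0.4609, 0.5816, 0.2179], 'tool_pos': [0.5836, -0.0163, 0.1025], 'eef_rot': [0.4227, 0.9063, 0.0002, 0.0004], 'contact_force': [0.7179, -0.6346, 0.7041], 'opening': 0.0065}
scene 6.4 [(0.84, 0.0596, -1.492)]
side 6.5 [(0.74, 0.0522, -1.249)]
{'clock': 6.6, 'q': [0.1408, 0.8404, -0.3342, 1.7974, 0.461, 0.5815, 0.2179], 'tool_pos': [0.5834, -0.0163, 0.1021], 'eef_rot': [0.4226, 0.9063, 0.0, 0.0001], 'contact_force': [-0.0939, 0.5189, 0.3312], 'opening': 0.0017}
```

View pics/w3.png

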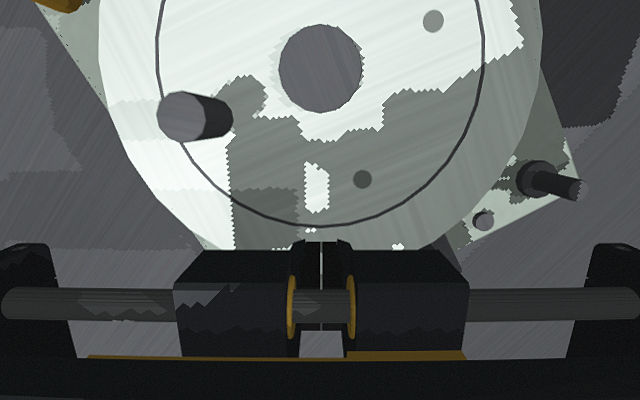

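View pics/g_scene.png

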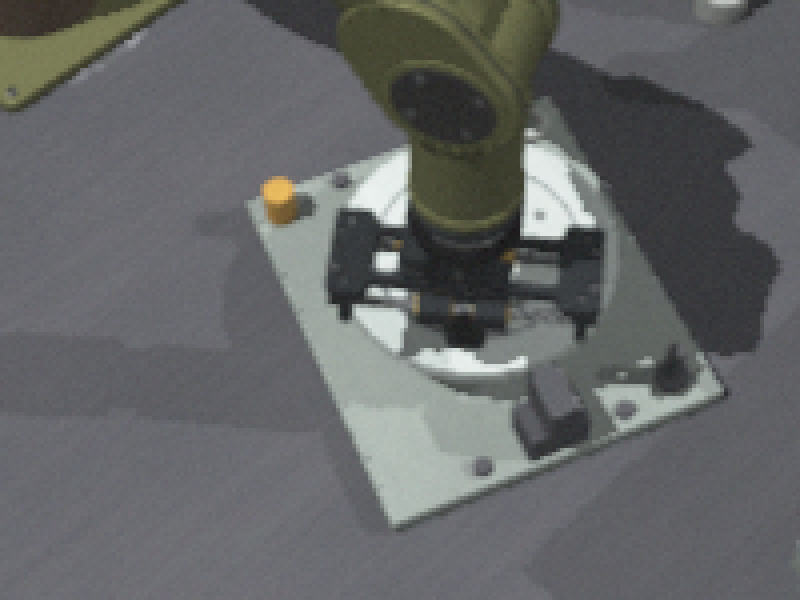

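The wrist camera tracks the pin cleanly: (182,118), radius 58.2 mm against the true 58. The bar and plate are clear of the hand. I'll hover a little lower and let it slow for a while.

```bash
python3 -m creep '[[255,0,0,0.003,0],[255,0,0,0.006,0],[255,0,0,0.006,0],[255,0,0,0.006,0],[255,0,0,0.006,0],[255,0,0,0.006,0],[255,0,0,0.006,0],[255,0,0,0.006,0],[255,0,0,0.006,0],[255,0,0,0.006,0]]'; for i in 1; do :; done; python3 -m creep '[[255,0,0,0,0],[255,0,0,0,0],[255,0,0,0,0],[255,0,0,0,0],[255,0,0,0,0],[255,0,0,0,0],[255,0,0,0,0],[255,0,0,0,0],[255,0,0,0,0],[255,0,0,0,0]]';  python3 tw.py 10 w4
```

```text
clock: 7.85
tool_pos: [0.5834, -0.0163, 0.0961]
eef_rot: [0.423, 0.906, 0.0, 0.0]
contact_force: [0.6, -0.2, 0.6]
opening: 0.002
clock: 9.1
tool_pos: [0.5834, -0.0163, 0.096]
eef_rot: [0.423, 0.906, 0.0, 0.0]
contact_force: [0.2, 0.0, 0.1]
opening: 0.005
9.1 [(0.91, [169.0, 214.0], 0.0578, -1.298)]
9.2 [(0.92, [191.0, 236.0], 0.0593, -1.102), (0.21, [70.0, 322.0], 0.0059, -0.458)]
9.3 [(0.7, [203.0, 265.0], 0.0585, -0.895)]
9.4 [(0.94, [213.0, 299.0], 0.059, -0.663)]
9.5 [(0.78, [212.0, 330.0], 0.0583, -0.454)]
9.6 [(0.76, [209.0, 362.0], 0.0591, -0.234)]
9.7 [(0.72, [196.0, 392.0], 0.0584, -0.023)]
9.8 [(0.66, [179.0, 420.0], 0.059, 0.188)]
9.9 [(0.77, [154.0, 438.0], 0.057, 0.381)]
10.0 [(0.7, [128.0, 461.0], 0.0581, 0.592), (0.29, [84.0, 318.0], 0.0107, -0.617)]
{'clock': 10.0, 'q': [0.1374, 0.8494, -0.3285, 1.8001, 0.466, 0.5693, 0.2135], 'tool_pos': [0.5833, -0.0163, 0.096], 'eef_rot': [0.4226, 0.9063, 0.0, 0.0], 'contact_force': [-0.1854, -0.4076, -0.1619], 'opening': 0.0028}
```

Speed is about 2.1 rad/s at the third pass. Waiting for two more passes, when it should be around 0.9 rad/s.

```bash
python3 -m creep '[[255,0,0,0,0],[255,0,0,0,0],[255,0,0,0,0],[255,0,0,0,0],[255,0,0,0,0],[255,0,0,0,0],[255,0,0,0,0],[255,0,0,0,0],[255,0,0,0,0],[255,0,0,0,0]]' | head -1; python3 -m creep '[[255,0,0,0,0],[255,0,0,0,0],[255,0,0,0,0],[255,0,0,0,0],[255,0,0,0,0],[255,0,0,0,0],[255,0,0,0,0],[255,0,0,0,0],[255,0,0,0,0],[255,0,0,0,0]]' |head -1; python3 tw.py 10 w5
```

```text
clock: 11.35
clock: 12.6
12.6 [(0.77, [202.0, 254.0], 0.06, -0.965)]
12.7 [(0.8, [208.0, 283.0], 0.0583, -0.772)]
12.8 [(0.77, [214.0, 307.0], 0.0592, -0.609)]
12.9 []
13.0 []
13.1 [(0.82, [202.0, 375.0], 0.0579, -0.142)]
13.2 [(0.67, [191.0, 401.0], 0.0586, 0.047)]
13.3 [(0.94, [176.0, 422.0], 0.0583, 0.212)]
13.4 [(0.73, [159.0, 439.0], 0.0583, 0.359)]
13.5 [(0.77, [138.0, 454.0], 0.0578, 0.523)]
{'clock': 13.5, 'q': [0.1375, 0.8494, -0.3285, 1.8001, 0.466, 0.5693, 0.2135], 'tool_pos': [0.5833, -0.0163, 0.096], 'eef_rot': [0.4226, 0.9063, 0.0, 0.0], 'contact_force': [-0.0087, -0.3257, 0.2115], 'opening': 0.0049}
```

```bash
python3 -m creep '[[255,0,0,0.003,0],[255,0,0,0.006,0],[255,0,0,0.006,0],[255,0,0,0.006,0],[255,0,0,0.006,0],[255,0,0,0.006,0],[255,0,0,0.006,0],[255,0,0,0.006,0],[255,0,0,0.006,0],[255,0,0,0.006,0]]'; python3 -m creep '[[255,0,0,0,0],[255,0,0,0,0],[255,0,0,0,0],[255,0,0,0,0],[255,0,0,0,0],[255,0,0,0,0],[255,0,0,0,0],[255,0,0,0,0],[255,0,0,0,0],[255,0,0,0,0]]' |head -1; python3 tw.py 5 w6
```

```text
clock: 14.85
tool_pos: [0.5833, -0.0163, 0.09]
eef_rot: [0.423, 0.906, 0.0, 0.0]
contact_force: [-0.7, -0.2, 0.3]
opening: 0.005
clock: 16.1
16.1 [(0.82, [31.0, 145.0], 0.0583, -2.187)]
16.2 [(0.68, [54.0, 145.0], 0.0589, -2.064)]
16.3 [(0.64, [77.0, 151.0], 0.0583, -1.938)]
16.4 [(0.65, [97.0, 156.0], 0.0586, -1.828)]
16.5 [(0.68, [117.0, 167.0], 0.0581, -1.701)]
{'clock': 16.5, 'q': [0.1341, 0.8584, -0.3227, 1.8026, 0.471, 0.5573, 0.2091], 'tool_pos': [0.5833, -0.0163, 0.09], 'eef_rot': [0.4226, 0.9063, 0.0, 0.0], 'contact_force': [-1.648, -0.133, 0.8368], 'opening': 0.0065}
```

```bash
python3 tw.py 7 w7
```

```text
16.6 [(0.65, [134.0, 176.0], 0.0583, -1.592)]
16.7 [(0.89, [153.0, 189.0], 0.0583, -1.46), (0.44, [67.0, 320.0], 0.006, -0.538)]
16.8 [(0.59, [168.0, 201.0], 0.0589, -1.342)]
16.9 [(0.76, [180.0, 217.0], 0.0582, -1.225), (0.58, [184.0, 566.0], 0.1023, 0.594)]
17.0 [(0.78, [190.0, 231.0], 0.0583, -1.119)]
17.1 [(0.61, [199.0, 247.0], 0.058, -1.005)]
17.2 [(0.67, [207.0, 264.0], 0.0584, -0.888), (0.46, [186.0, 566.0], 0.1028, 0.586)]
{'clock': 17.2, 'q': [0.1341, 0.8584, -0.3227, 1.8025, 0.471, 0.5572, 0.2091], 'tool_pos': [0.5834, -0.0163, 0.09], 'eef_rot': [0.4226, 0.9063, 0.0, 0.0], 'contact_force': [-0.269, 0.4242, -0.2148], 'opening': 0.0073}
```

```bash
python3 -m creep '[[255,0,0,0,0],[255,0,0,0,0],[255,0,0,0,0],[255,0,0,0,0],[255,0,0,0.0085,0],[255,0,0,0.009,0],[255,0,0,0.0095,0]]'; python3 tw.py 3 w8
```

```text
clock: 18.18
tool_pos: [0.5869, -0.014, 0.0844]
eef_rot: [0.422, 0.907, 0.003, 0.003]
contact_force: [-3.5, 2.7, 29.9]
opening: 0.006
18.175 [(0.68, [204.0, 379.0], 0.0577, -0.078)]
18.275 [(0.79, [209.0, 376.0], 0.0588, -0.108)]
18.375 [(0.57, [207.0, 375.0], 0.0579, -0.109)]
{'clock': 18.375, 'q': [0.1279, 0.8675, -0.3167, 1.8027, 0.4781, 0.5384, 0.202], 'tool_pos': [0.5868, -0.014, 0.0844], 'eef_rot': [0.422, 0.9066, 0.0029, 0.0034], 'contact_force': [-3.086, 2.3032, 27.2729], 'opening': 0.007}
```

View pics/w8.png

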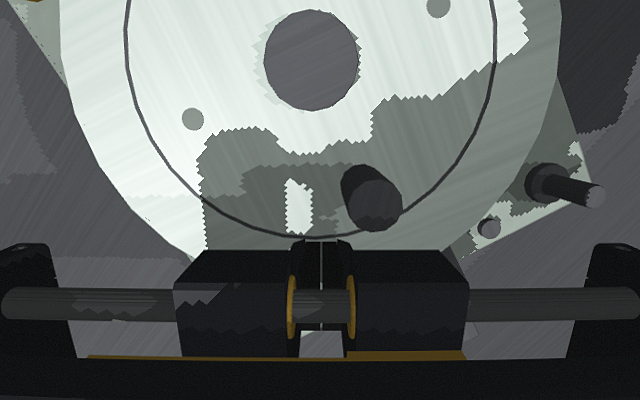

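It stopped at about −0.1 rad, some 6 mm off centre and inside the ±12 mm. Pin top is at (375,207). The 27 N press has bent the tip 4 mm along the tangent. If I lifted straight up, the spring-back would drag the free plate, so I'll unload while shifting the command to keep the tip still.

```bash
python3 -m creep '[[255,0,0.001,-0.001,0],[255,0,0.0021,-0.002,0],[255,0,0.0021,-0.002,0]]'; python3 tw.py 2 w9
```

```text
clock: 18.85
tool_pos: [0.5868, -0.014, 0.0844]
eef_rot: [0.422, 0.906, 0.001, 0.002]
contact_force: [-2.2, 1.3, 15.4]
opening: 0.006
18.85 [(0.73, [209.0, 378.0], 0.0592, -0.093)]
18.95 [(0.63, [208.0, 375.0], 0.0584, -0.108), (0.63, [63.0, 312.0], 0.0062, -0.341)]
{'clock': 18.95, 'q': [0.1274, 0.8686, -0.3174, 1.7987, 0.4759, 0.5457, 0.2031], 'tool_pos': [0.5868, -0.014, 0.0844], 'eef_rot': [0.4224, 0.9064, 0.0014, 0.0019], 'contact_force': [-1.7422, 1.4664, 14.8729], 'opening': 0.0085}
```

That works: force is down to 15 N, with tip and pin unmoved. Unloading the rest, then lifting away.

```bash
python3 -m creep '[[255,0,0.001,-0.001,0],[255,0,0.0018,-0.0017,0],[255,0,0.002,-0.0021,0],[255,0,0.0021,-0.006,0],[255,0,0.0021,-0.016,0],[255,0,0.0021,-0.036,0],[255,0,0.0021,-0.06,0],[255,0,0.0021,-0.06,0]]'; python3 tw.py 3 w10; python3 tr.py 1 z
```

```text
clock: 20.05
tool_pos: [0.5877, -0.0133, 0.1444]
eef_rot: [0.423, 0.906, 0.001, 0.002]
contact_force: [0.5, -0.2, -0.8]
opening: 0.006
20.05 [(0.72, [178.0, 354.0], 0.0583, -0.11)]
20.15 []
20.25 [(0.55, [182.0, 356.0], 0.0587, -0.125)]
{'clock': 20.25, 'q': [0.1574, 0.7862, -0.3709, 1.7658, 0.425, 0.6714, 0.2465], 'tool_pos': [0.5858, -0.0137, 0.1417], 'eef_rot': [0.4226, 0.9063, -0.0004, -0.0007], 'contact_force': [-0.6612, 0.8247, -0.0483], 'opening': 0.0083}
scene 20.35 [(0.75, 0.0482, 0.073)]
side 20.45 [(0.72, 0.0668, -0.031)]
{'clock': 20.55, 'q': [0.1574, 0.7858, -0.3711, 1.765, 0.4248, 0.6716, 0.2466], 'tool_pos': [0.5863, -0.0136, 0.1421], 'eef_rot': [0.4226, 0.9063, -0.0001, -0.0003], 'contact_force': [-0.3472, -0.1151, 0.8917], 'opening': 0.0071}
```

View pics/w10.png

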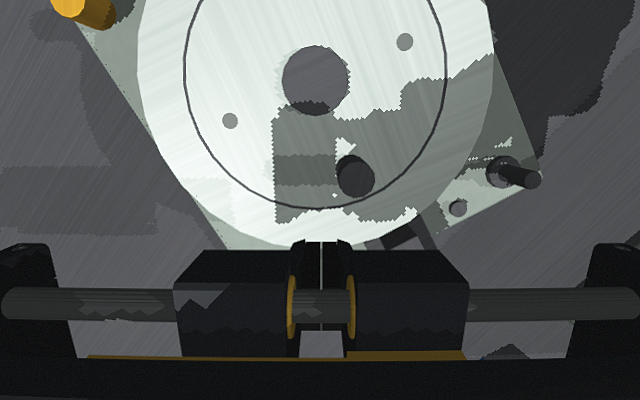

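The pin is steady at about −0.11 rad and the finger is clear. I'll back off to see the pin and bar together.

```bash
python3 -m creep '[[255,-0.02,0,-0.03,0],[255,-0.04,0,-0.06,0],[255,-0.06,0,-0.09,0],[255,-0.075,0,-0.11,0],[255,-0.075,0,-0.11,0],[255,-0.075,0,-0.11,0]]'; python3 tw.py 3 w11
python3 - <<'E'
from h import *
s,p=wrist()
for k,z in(('hub',.084),('pin',.124),('spot',.124),('index',.09)):
    for d in imaging.place_of(p,k)[:1]:
        rc=d['location']; print(k,round(d['score'],2),np.round(atz(p,(rc[1],rc[0]),z),4))
im=p['image'].copy(); h=np.array([.525,.0522]);a=np.deg2rad(-20.4);u=np.array([np.cos(a),np.sin(a)]);n=np.array([-u[1],u[0]])
for w in(-.012,0,.012):
    q=proj(p,[[*(h+u*r_+n*w),.124] for r_ in(.04,.08)]); cv2.line(im,*[tuple(int(v) for v in x) for x in q],(0,0,255),1)
    q=proj(p,[[*(h+u*r_+n*w),.09] for r_ in(.118,.16)]); cv2.line(im,*[tuple(int(v) for v in x) for x in q],(0,255,0),1)
cv2.imwrite('pics/w12.png',im)
E
```

```text
clock: 21.3
tool_pos: [0.6336, -0.0703, 0.2514]
eef_rot: [0.422, 0.907, -0.0, -0.001]
contact_force: [0.6, -0.3, -0.4]
opening: 0.002
21.3 [(0.85, [68.0, 344.0], 0.0593, -0.126)]
21.4 [(0.69, [67.0, 342.0], 0.0575, -0.156)]
21.5 [(0.81, [66.0, 346.0], 0.0588, -0.092)]
{'clock': 21.5, 'q': [0.2754, 0.7188, -0.4454, 1.4986, 0.3423, 1.0041, 0.4402], 'tool_pos': [0.6339, -0.0703, 0.2516], 'eef_rot': [0.4221, 0.9066, -0.0003, -0.001], 'contact_force': [0.6209, -0.1371, -0.1989], 'opening': 0.0066}
hub 0.74 [0.525  0.0521 0.084 ]
pin 0.76 [0.5771 0.0257 0.124 ]
spot 0.82 [0.5776 0.0333 0.124 ]
index 0.73 [0.6366 0.0095 0.09  ]
```

View pics/w12.png

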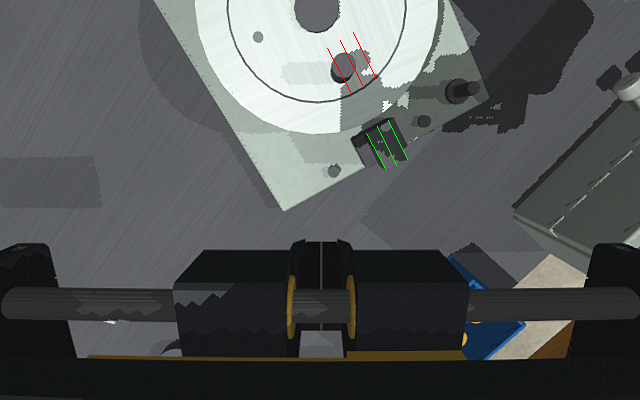

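Run:
```python
import cv2
im=cv2.imread('pics/w12.png')[20:190,270:450]; cv2.imwrite('pics/w12z.png',cv2.resize(im,None,fx=3.5,fy=3.5,interpolation=cv2.INTER_NEAREST))
im=cv2.imread('pics/w11.png')[20:190,270:450]; cv2.imwrite('pics/w11z.png',cv2.resize(im,None,fx=3.5,fy=3.5,interpolation=cv2.INTER_NEAREST))
```

```text
(no output)
```

View pics/w12z.png

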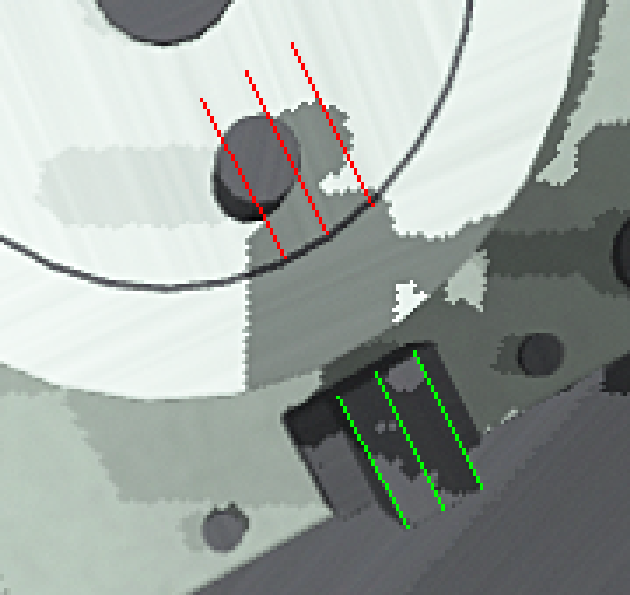

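View pics/w11z.png

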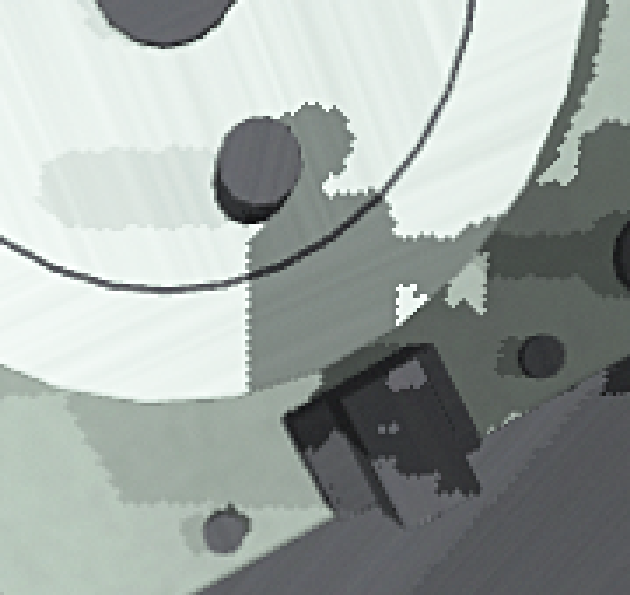

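```bash
python3 -c "
from plant import r
print(r.finish_job())"
```

```text
the job is handed in; nothing more can be done
None
```

I flicked the pin with closed fingertips and the plate spun anticlockwise at about 2.7 rad/s. It coasted freely past the index bar four times. On the fifth pass, at about 1.15 rad/s, I braked it with a fingertip pressed on the face at 90 mm radius. It stopped the first time. I let the press off gradually so the finger would not drag the plate, lifted clear, and handed the job in at about 21.6 s.

- **Stop position:** in the wrist camera the pin reads −0.09 to −0.16 rad, about 6 to 7 mm short of the bar's centreline. That puts the pin's centre inside the bar's ±12 mm, but the pin's body overhangs that side of the bar by about 4 to 5 mm. If "within the bar's width" means the whole pin, this stop does not meet it. I did not spin the plate again, because the stop had to be right the first time.
- **Camera disagreement:** the scene camera gave +0.07 rad and the side camera −0.03 rad for the stopped pin. Their estimates of the pin's radius were off by about 9 mm, so I relied on the wrist camera.
- **Forces and loose parts:** the highest wrist force I read was about 30 N, during braking, and the last reading showed no contact. I did not touch the loose parts. The parts still in the last pictures I viewed looked unmoved, but I did not check every one at the end.

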